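Flag the tired headlamp support

TASK

One of the three sprung headlamp supports has a tired spring. Going from the robot's left to its right, press each orange pad about a centimetre down from above, without ramming it, and feel which is the softest; then push the blue tag on that same support fully down so that it gets replaced. Leave the other two tags up, and do not move the bottle, the jar or the screwdriver.

Things in the scene. Friction and masses are not known exactly. Their poses are not given: they have to be found in the camera images.
- support_left: Headlamp support at the robot's left (the largest y), one of three alike, bolted down: aluminium plate 165 x 80 x 12 mm with a round orange sprung pad and a blue tag. Any may hold the softest pad. Origin: centre of the plate's underside, on the bench; x along the plate towards the pad (away from the robot, within 0.4 rad), z up. Pad axis at x = +40 mm, tag at x = -45 mm, y = 0.
- pad_left_top (a point): Centre of the pad's flat top when untouched, 70 mm above the bench (fixed: does not follow the pad). The pad, 52 mm across, 16 mm thick, goes straight down 18 mm to a stop and springs back. It starts moving at 1 N, then force grows evenly with depth; at 10 mm the three pads take 3 to 13 N, each stiffer one at least 1.6 times the next softer.
- seat_left: Dark steel cup, 72 mm across, on support_left, in which the pad's spring unit sits, held by four small clips whose tops are 41 mm above the bench. Origin: on the pad's axis, 12 mm above the bench. It bears the weight of the unit (3 to 5 N) and whatever the pad is pressed with.
- tag_left_top (a point): Centre of the flat top of the blue tag of support_left: a plate 30 x 34 x 6 mm (x by y of its support) on a white stem that slides down into a black guide block 24 mm square; its top is 61 to 64 mm above the bench at the start and 46 mm when fully down. It moves with the tag.
- tag_left (a joint): How far the tag of support_left is pushed straight down, m: 0 fully up, 0.018 fully down with the blue plate resting on the guide block; starts at 0 to 0.003. Friction of about 2.5 N holds it wherever it is left; it does not spring back.
- support_middle: Headlamp support at the middle, one of three alike, bolted down: aluminium plate 165 x 80 x 12 mm with a round orange sprung pad and a blue tag. Any may hold the softest pad. Origin: centre of the plate's underside, on the bench; x along the plate towards the pad (away from the robot, within 0.4 rad), z up. Pad axis at x = +40 mm, tag at x = -45 mm, y = 0.
- pad_middle_top (a point): Centre of the pad's flat top when untouched, 70 mm above the bench (fixed: does not follow the pad). The pad, 52 mm across, 16 mm thick, goes straight down 18 mm to a stop and springs back. It starts moving at 1 N, then force grows evenly with depth; at 10 mm the three pads take 3 to 13 N, each stiffer one at least 1.6 times the next softer.
- seat_middle: Dark steel cup, 72 mm across, on support_middle, in which the pad's spring unit sits, held by four small clips whose tops are 41 mm above the bench. Origin: on the pad's axis, 12 mm above the bench. It bears the weight of the unit (3 to 5 N) and whatever the pad is pressed with.
- tag_middle_top (a point): Centre of the flat top of the blue tag of support_middle: a plate 30 x 34 x 6 mm (x by y of its support) on a white stem that slides down into a black guide block 24 mm square; its top is 61 to 64 mm above the bench at the start and 46 mm when fully down. It moves with the tag.
- tag_middle (a joint): How far the tag of support_middle is pushed straight down, m: 0 fully up, 0.018 fully down with the blue plate resting on the guide block; starts at 0 to 0.003. Friction of about 2.5 N holds it wherever it is left; it does not spring back.
- support_right: Headlamp support at the robot's right (the smallest y), one of three alike, bolted down: aluminium plate 165 x 80 x 12 mm with a round orange sprung pad and a blue tag. Any may hold the softest pad. Origin: centre of the plate's underside, on the bench; x along the plate towards the pad (away from the robot, within 0.4 rad), z up. Pad axis at x = +40 mm, tag at x = -45 mm, y = 0.
- pad_right_top (a point): Centre of the pad's flat top when untouched, 70 mm above the bench (fixed: does not follow the pad). The pad, 52 mm across, 16 mm thick, goes straight down 18 mm to a stop and springs back. It starts moving at 1 N, then force grows evenly with depth; at 10 mm the three pads take 3 to 13 N, each stiffer one at least 1.6 times the next softer.
- seat_right: Dark steel cup, 72 mm across, on support_right, in which the pad's spring unit sits, held by four small clips whose tops are 41 mm above the bench. Origin: on the pad's axis, 12 mm above the bench. It bears the weight of the unit (3 to 5 N) and whatever the pad is pressed with.
- tag_right_top (a point): Centre of the flat top of the blue tag of support_right: a plate 30 x 34 x 6 mm (x by y of its support) on a white stem that slides down into a black guide block 24 mm square; its top is 61 to 64 mm above the bench at the start and 46 mm when fully down. It moves with the tag.
- tag_right (a joint): How far the tag of support_right is pushed straight down, m: 0 fully up, 0.018 fully down with the blue plate resting on the guide block; starts at 0 to 0.003. Friction of about 2.5 N holds it wherever it is left; it does not spring back.
- polish_bottle: White bottle, 54 mm across, 130 mm tall, standing loose near the supports. Origin: centre of its underside.
- paste_jar: Grey jar with a yellow cap, 60 mm across, 55 mm tall, standing loose. Origin: centre of its underside.
- screwdriver: Screwdriver with a green handle lying loose on the bench beyond the supports, across the robot's view; x runs along it towards its tip.
There are look-alikes about, which are no part of the job. Leave any pink look-alike of the support_left alone.

How it is judged:
By the outcome, as a careful person would: the job done as asked, in the order asked, and still so for the second after the job is handed in, with the robot touching nothing.
It also fails if it takes over 48 s, if anything falls off the work surface, if the arm or the gripper's body presses on something with over 40 N, if the wrist force passes 120 N, or if a joint passes its speed limit or range.

ROBOT

A 6-joint arm with a two-finger parallel gripper is mounted at the origin on the work surface. World frame = base frame: x ahead of the robot, y to its left, z up, the work surface at z = 0. Lengths are in m, angles in rad, forces in N, time in s.
With the tool pointing down it reaches from about 0.3 to 0.95 m from the base axis. Payload 3.1 kg.
Tool frame: the origin (TCP) lies at the very end of the fingers, on their centre line; the grasp point (between the pads) lies grip_depth behind it (grip_depth is the distance from the TCP to the grasp point, in m); z points along the fingers, y is the line along which they close (so a half turn about z gives the same grasp; the last joint's range is limited). The gripper opens to 85 mm and grips with 20 to 120 N. Pads are 22 mm wide; open, the fingers measure 114 mm over their backs; the gripper's body (76 mm by 85 mm) begins 54 mm behind the grasp point. The pads swing forward as they close: fully open they stand 13 mm farther back than shut.
Start: joints at [1.16, 0.308, 1.634, -0, 1.2, -0.07], TCP at [0.209, 0.589, 0.231] pointing down, gripper open.
Joint ranges: [-3.06, 3.06], [-0.79, 1.96], [0.05, 2.63], [-1.19, 4.34], [0.05, 2.64], [-2.94, 2.94]. Speed limits (rad/s): [2.79, 2.79, 3.14, 3.14, 3.14, 3.14].

INTERFACE

Orientations are given as a unit quaternion [x, y, z, w].
In Python, from cell import observe, grab_frame, hand_in, grip_depth gives the robot as it stands. The module is installed in compiled form; this text tells all that it offers.
- The arm moves only by the shell command python3 -m handwheel 'ROWS' [FORCE]. ROWS is JSON, a list of rows, each a list of 7 numbers: the turn, a rotation vector about the world's x, y, z as a fraction of full scale, then the shift along the world's x, y, z as a fraction of full scale, then the closure in counts, from 0 (fully open) to 255 (shut). A call has 1 to 8 rows; each row is the pose to reach, as a shift and turn from the pose commanded when the call began; what a row does not reach only later rows make up. Full scale, the value 1, is 60 cm for a shift and 45 degrees for a turn. A row lasts 1/10 s, in which the tool goes at most 50 mm and 8.59 degrees, less where a joint would pass 70% of its speed; a pose out of reach is approached as far as the arm can. A call with a number of a shift or a turn outside -1 to 1 is refused whole. A call with a gripper value outside its range is refused whole. The fingers move at their own pace and stop on an object; FORCE is the grip in N (left out, the last holds). Time passes only in rows, so rows that repeat a pose let the fingers close. It gives the time, the measured TCP pose, the force, the opening and the grip force at its end, in the units of the state.
- observe(): the state, without advancing time (a new reading comes with each control period).
- grab_frame(name): name is "side" or "top" or "wrist"; returns a dict with "color" (400x640x3 uint8, red, green, blue), "K" (3x3 intrinsics, pixels), "world_from_camera" (4x4, takes a point from camera to world coordinates). Camera axes: x right, y down, z forward; pixel columns grow to the right and rows downward; lengths in m; the calibration is good to about 2 mm. A picture is of the moment at which its call begins. There is no depth.
- hand_in(): hands the job in; it is judged then, once.
The state is a dict: "time_s": time; "joints": joint angles; "joint_vel": joint speeds; "effort": joint torques, N m; "tcp_pos": TCP position; "tcp_rot": TCP orientation; "ft_force": force on the tool from outside, world axes, zero at the start; "wrist_torque": the same for the moment, N m; "finger_gap": finger opening in m; "finger_force": force on a finger pad.
Only numpy, scipy, OpenCV 4.12 (cv2) and the standard library are available. Lean on these libraries where they do the work, as an engineer would, in place of code of your own. Each camera call takes 0.05 s, during which the arm holds its last target. There are 200 camera calls.

## Working session

There is one attempt and no reset: what is moved stays moved. The work goes in short steps, Python scripts to look and compute and a shell command to move; the robot and the scene stay as the last step left them, time stands still between calls to the robot, and variables do not carry over. Pictures are saved under pics/ and viewed, at most 10 in all, crops included, and the job is handed in when it is done.

```bash
mkdir -p pics; python3 - <<'E'
from cell import *
import cv2
print(observe(),grip_depth)
for n in("top","side"):
    f=grab_frame(n);cv2.imwrite(f"pics/{n}0.png",f["color"][:,:,::-1]);print(n,f["K"],f["world_from_camera"])
E
```

```text
{'time_s': 0.0, 'joints': array([ 1.16029710e+00,  3.08975990e-01,  1.63519661e+00, -9.02255692e-06,
        1.19971337e+00, -6.96988914e-02]), 'joint_vel': array([-0.00073681,  0.00085888,  0.00048683, -0.00091635,  0.00197773,
       -0.00129237]), 'effort': array([-1.38411207e-03, -4.15261638e+01, -2.76657468e+01, -3.64396310e-04,
        1.05106123e-02, -4.48048894e-06]), 'tcp_pos': array([0.20859715, 0.58828345, 0.23006037]), 'tcp_rot': array([ 1.69575007e-01,  9.85516617e-01, -1.11476240e-03, -2.68591575e-04]), 'ft_force': array([-0.22729309,  0.26646552, -0.40346892]), 'wrist_torque': array([-0.02290538,  0.00391862, -0.01456571]), 'finger_force': 0.0, 'finger_gap': 0.08534436126528264} 0.0187
top [[366.7066046    0.         325.69898574]
 [  0.         366.7066046  198.67095967]
 [  0.           0.           1.        ]] [[ 0.01458334 -0.98292415  0.18343237  0.34508664]
 [-0.99956237 -0.01905312 -0.02262854  0.01206569]
 [ 0.0257371  -0.18302209 -0.98277185  1.01480451]
 [ 0.          0.          0.          1.        ]]
side [[374.49930719   0.         318.64847361]
 [  0.         374.49930719 198.04213793]
 [  0.           0.           1.        ]] [[-0.99927747 -0.01153242  0.03621511  0.49169814]
 [-0.03403755  0.6955056  -0.71771402  0.54433143]
 [-0.01691083 -0.71842812 -0.69539561  0.58638572]
 [ 0.          0.          0.          1.        ]]
```

View pics/top0.png

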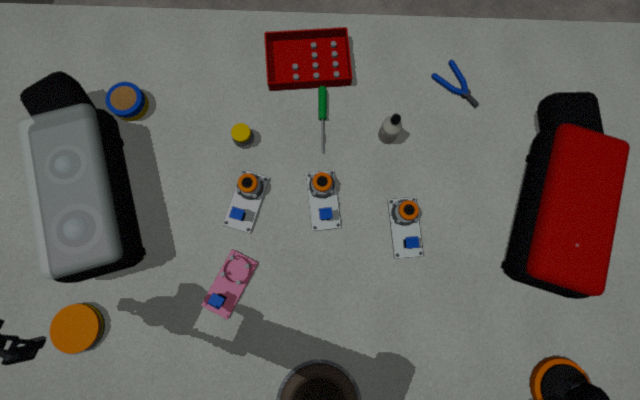

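View pics/side0.png

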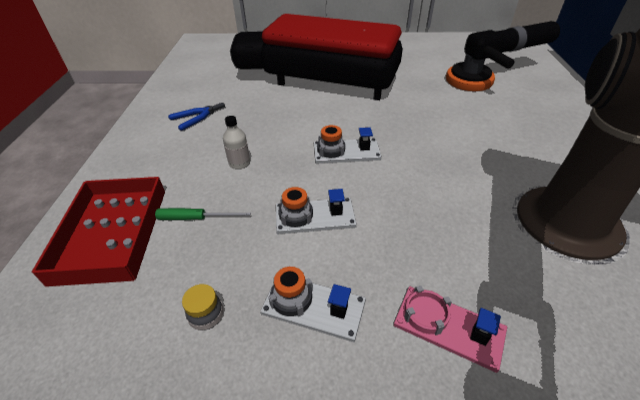

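The top view shows pads at about (249,183), (321,182) and (408,210), with their tags at (237,214), (326,214) and (412,243). The pink decoy's tag is at (216,300). The side view agrees.

```bash
cat > h.py <<'E'
import numpy as np, cv2
from cell import *
def blobs(f,lo,hi,amin,z):
    hsv=cv2.cvtColor(f["color"],cv2.COLOR_RGB2HSV)
    m=cv2.inRange(hsv,lo,hi)
    cs,_=cv2.findContours(m,cv2.RETR_EXTERNAL,cv2.CHAIN_APPROX_NONE)
    out=[]
    for c in cs:
        if cv2.contourArea(c)<amin: continue
        (u,v),wh,a=cv2.minAreaRect(c)
        out.append((round(u),round(v),cv2.contourArea(c),np.round(ray(f,u,v,z),4)))
    return out
def ray(f,u,v,z):
    T=f["world_from_camera"];d=T[:3,:3]@np.linalg.inv(f["K"])@[u,v,1]
    return T[:3,3]+d*(z-T[2,3])/d[2]
OR=((5,150,90),(20,255,255));BL=((105,120,50),(130,255,255))
E
python3 - <<'E'
from h import *
for n in("top","side"):
    f=grab_frame(n)
    print(n)
    for b in blobs(f,*OR,60,.068): print("pad",*b)
    for b in blobs(f,*BL,40,.061): print("tag",*b)
f=grab_frame("top")
for n,u,v,z in(("bottle cap",396,120,.13),("jar",242,132,.055),("driver tip",323,153,.01)):print(n,ray(f,u,v,z))
E
```

```text
top
pad 554 374 336.5 [ 0.0951 -0.5744  0.068 ]
pad 74 328 1802.5 [0.1911 0.5959 0.068 ]
pad 408 210 268.0 [ 0.4957 -0.2265  0.068 ]
pad 247 182 257.0 [0.5611 0.1982 0.068 ]
pad 322 182 253.0 [0.5679 0.0007 0.068 ]
tag 216 301 141.0 [0.2588 0.2611 0.061 ]
tag 412 242 118.5 [ 0.4126 -0.2351  0.061 ]
tag 326 213 115.5 [ 0.4837 -0.0101  0.061 ]
tag 237 213 115.5 [0.4798 0.2219 0.061 ]
tag 123 98 929.5 [0.7924 0.55   0.061 ]
tag 453 81 342.0 [ 0.8693 -0.3656  0.061 ]
side
pad 289 282 698.5 [0.5601 0.2045 0.068 ]
pad 294 198 393.5 [0.568  0.0086 0.068 ]
pad 331 132 228.0 [ 0.4965 -0.2198  0.068 ]
pad 470 80 323.5 [ 0.0946 -0.494   0.068 ]
tag 488 321 406.0 [0.257  0.2619 0.061 ]
tag 339 296 334.5 [0.4792 0.2242 0.061 ]
tag 336 195 158.0 [ 0.4837 -0.0069  0.061 ]
tag 366 132 84.5 [ 0.4118 -0.2331  0.061 ]
tag 190 118 359.5 [ 0.866 -0.292  0.061]
bottle cap [ 0.71943629 -0.1860606   0.13      ]
jar [0.70556108 0.22201622 0.055     ]
driver tip [ 0.66504231 -0.00143271  0.01      ]
```

```bash
python3 -m handwheel '[[0,0,0,0.15,-0.35,0,255],[0,0,0,0.15,-0.35,0,255],[0,0,0,0.15,-0.35,0,255],[0,0,0,0.15,-0.35,0,255],[0,0,0,0.15,-0.35,0,255],[0,0,0,0.587,-0.647,-0.08,255],[0,0,0,0.587,-0.647,-0.08,255],[0,0,0,0.587,-0.647,-0.08,255]]' 40
python3 -m handwheel '[[0,0,0,0.32,-0.23,-0.06,255],[0,0,0,0.32,-0.23,-0.06,255],[0,0,0,0.32,-0.23,-0.06,255]]'
```

```text
time_s: 1.05
tcp_pos: [0.4229, 0.2945, 0.209]
tcp_rot: [0.169, 0.986, 0.0, 0.0]
ft_force: [0.3, 1.0, -0.0]
finger_gap: -0.0001
finger_force: 0.0
time_s: 1.35
tcp_pos: [0.5435, 0.2077, 0.186]
tcp_rot: [0.17, 0.985, 0.0, 0.0]
ft_force: [0.3, 1.4, 0.7]
finger_gap: 0.0004
finger_force: 0.0
```

```bash
python3 - <<'E'
from h import *
f=grab_frame("wrist");cv2.imwrite("pics/w1.png",f["color"][:,:,::-1]);o=observe();print(o["tcp_pos"],o["ft_force"],f["world_from_camera"][:3,3])
for b in blobs(f,*OR,300,.068): print("pad",*b)
for b in blobs(f,*BL,300,.061): print("tag",*b)
E
```

```text
[0.54957448 0.2027649  0.18507187] [ 5.63490113 -0.72945742 -0.88835125] [0.48355487 0.23109647 0.32910192]
pad 94 307 2651.0 [0.5703 0.0032 0.068 ]
pad 319 220 2775.5 [0.5617 0.2018 0.068 ]
tag 38 217 1428.5 [ 0.4881 -0.0061  0.061 ]
tag 311 111 1602.0 [0.4836 0.2235 0.061 ]
```

View pics/w1.png

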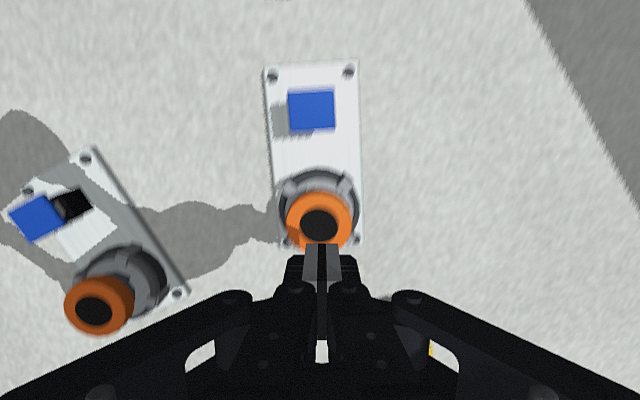

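The wrist view shows the left support straight ahead, with its pad at (319,220), a dark centre on the pad, and its tag at (311,111). The fingertips are just short of the pad.

```bash
python3 -m handwheel '[[0,0,0,0.015,-0.003,-0.08,255],[0,0,0,0.015,-0.003,-0.15,255],[0,0,0,0.015,-0.003,-0.17,255],[0,0,0,0.015,-0.003,-0.17,255],[0,0,0,0.015,-0.003,-0.17,255],[0,0,0,0.015,-0.003,-0.17,255]]'
```

```text
time_s: 2.0
tcp_pos: [0.553, 0.2084, 0.087]
tcp_rot: [0.169, 0.986, 0.001, 0.002]
ft_force: [0.4, 0.3, 0.7]
finger_gap: 0.0
finger_force: 0.0
```

```bash
python3 -m handwheel '[[0,0,0,0.015,-0.013,0,255],[0,0,0,0.015,-0.013,-0.02,255],[0,0,0,0.015,-0.013,-0.02,255],[0,0,0,0.015,-0.013,-0.02,255],[0,0,0,0.015,-0.013,-0.02,255],[0,0,0,0.015,-0.013,-0.02,255]]'
```

```text
time_s: 2.6
tcp_pos: [0.5599, 0.1996, 0.0722]
tcp_rot: [0.17, 0.986, -0.0, -0.0]
ft_force: [-0.1, 1.5, 0.3]
finger_gap: 0.0001
finger_force: 0.0
```

```bash
python3 -m handwheel '[[0,0,0,0,0,-0.004,255],[0,0,0,0,0,-0.008,255],[0,0,0,0,0,-0.010,255],[0,0,0,0,0,-0.010,255],[0,0,0,0,0,-0.010,255],[0,0,0,0,0,-0.010,255]]'
```

```text
time_s: 3.2
tcp_pos: [0.5604, 0.1997, 0.0666]
tcp_rot: [0.17, 0.986, 0.0, 0.0]
ft_force: [0.0, -0.6, 2.3]
finger_gap: -0.0005
finger_force: 1.4
```

```bash
python3 -m handwheel '[[0,0,0,0,0,-0.003,255],[0,0,0,0,0,-0.006,255],[0,0,0,0,0,-0.009,255],[0,0,0,0,0,-0.011,255],[0,0,0,0,0,-0.011,255],[0,0,0,0,0,-0.011,255],[0,0,0,0,0,-0.011,255],[0,0,0,0,0,-0.011,255]]'
```

```text
time_s: 4.0
tcp_pos: [0.5604, 0.1997, 0.0602]
tcp_rot: [0.17, 0.986, 0.0, 0.0]
ft_force: [-0.3, 0.5, 5.9]
finger_gap: -0.0001
finger_force: 3.1
```

```bash
python3 -m handwheel '[[0,0,0,0,0,0,255]]' >/dev/null; python3 - <<'E'
from h import *
z=[];p=[]
for i in range(6):
    f=grab_frame("wrist");o=observe();z.append(o["ft_force"][2]);p.append(o["tcp_pos"])
print(np.round(z,1),np.mean(z),np.mean(p,0))
cv2.imwrite("pics/w2.png",f["color"][:,:,::-1])
E
```

```text
[6.4 7.  6.7 5.7 6.1 5. ] 6.150909891839489 [0.56040243 0.19974497 0.06017742]
```

View pics/w2.png

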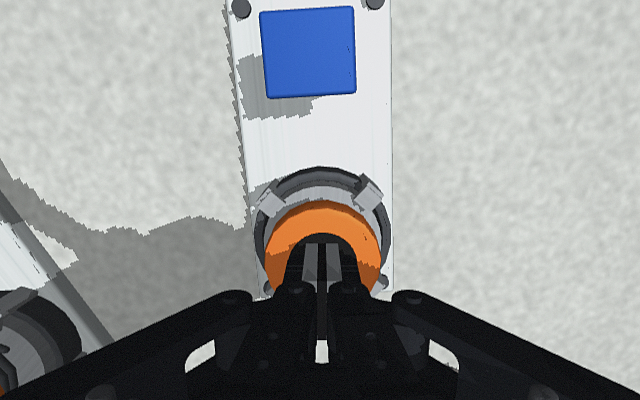

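The fingertips sit centred on the left pad and press it down, and the tag is untouched. The left pad gives about 6.1 N at 10 mm. Next is the middle one.

```bash
python3 -m handwheel '[[0,0,0,0,0,0.06,255],[0,0,0,0,0,0.1,255],[0,0,0,0.013,-0.331,0.1,255],[0,0,0,0.013,-0.331,0.1,255],[0,0,0,0.013,-0.331,0.1,255],[0,0,0,0.013,-0.331,0.1,255],[0,0,0,0.013,-0.331,0.1,255],[0,0,0,0.013,-0.331,0.1,255]]'; python3 - <<'E'
from h import *
z=[]
for i in range(5):
    f=grab_frame("wrist");o=observe();z.append(o["ft_force"][2])
print(np.mean(z),o["tcp_pos"])
for b in blobs(f,*OR,300,.068): print("pad",*b)
for b in blobs(f,*BL,300,.061): print("tag",*b)
E
```

```text
time_s: 5.2
tcp_pos: [0.5668, -0.0002, 0.1186]
tcp_rot: [0.171, 0.985, 0.0, -0.001]
ft_force: [0.2, 0.1, 0.3]
finger_gap: 0.0002
finger_force: 0.0
0.1501824177942736 [0.56748722 0.00244044 0.11929646]
pad 322 218 3204.5 [0.5653 0.0062 0.068 ]
pad 624 96 1755.5 [0.5546 0.1763 0.068 ]
tag 251 88 3557.5 [ 0.4856 -0.0066  0.061 ]
```

```bash
python3 -m handwheel '[[0,0,0,0,0,-0.05,255],[0,0,0,0,0,-0.07,255],[0,0,0,0,0,-0.077,255],[0,0,0,0,0,-0.077,255],[0,0,0,0,0,-0.081,255],[0,0,0,0,0,-0.084,255],[0,0,0,0,0,-0.087,255],[0,0,0,0,0,-0.087,255]]'
```

```text
time_s: 6.25
tcp_pos: [0.5686, 0.0009, 0.0681]
tcp_rot: [0.17, 0.985, 0.0, 0.001]
ft_force: [0.4, 0.5, 0.5]
finger_gap: 0.0002
finger_force: 0.7
```

```bash
python3 -m handwheel '[[0,0,0,0,0,-0.003,255],[0,0,0,0,0,-0.006,255],[0,0,0,0,0,-0.009,255],[0,0,0,0,0,-0.012,255],[0,0,0,0,0,-0.012,255],[0,0,0,0,0,-0.012,255]]'; python3 - <<'E'
from h import *
z=[]
for i in range(6):
    f=grab_frame("wrist");o=observe();z.append(o["ft_force"][2])
print(np.mean(z),o["tcp_pos"])
E
```

```text
time_s: 6.85
tcp_pos: [0.5686, 0.0009, 0.0606]
tcp_rot: [0.17, 0.986, 0.0, 0.001]
ft_force: [1.4, -0.1, 3.0]
finger_gap: 0.0001
finger_force: 1.6
3.002334969197141 [0.56822905 0.00086816 0.06047413]
```

Middle gives about 3.0 N at 9.5 mm. Next is the right one.

```bash
python3 -m handwheel '[[0,0,0,0,0,0.06,255],[0,0,0,0,0,0.1,255],[0,0,0,-0.121,-0.375,0.1,255],[0,0,0,-0.121,-0.375,0.1,255],[0,0,0,-0.121,-0.375,0.1,255],[0,0,0,-0.121,-0.375,0.1,255],[0,0,0,-0.121,-0.375,0.1,255],[0,0,0,-0.121,-0.375,0.1,255]]'; python3 - <<'E'
from h import *
z=[]
for i in range(5):
    f=grab_frame("wrist");o=observe();z.append(o["ft_force"][2])
print(np.mean(z),o["tcp_pos"])
for b in blobs(f,*OR,300,.068): print("pad",*b)
for b in blobs(f,*BL,300,.061): print("tag",*b)
cv2.imwrite("pics/w3.png",f["color"][:,:,::-1])
E
```

```text
time_s: 7.95
tcp_pos: [0.4918, -0.2273, 0.119]
tcp_rot: [0.172, 0.985, -0.0, -0.002]
ft_force: [0.3, 0.8, -0.4]
finger_gap: -0.0001
finger_force: 0.0
-0.35071981110544276 [ 0.49463372 -0.22254879  0.11950882]
pad 315 222 3053.5 [ 0.4927 -0.2234  0.068 ]
tag 248 92 3544.5 [ 0.4135 -0.2335  0.061 ]
```

View pics/w3.png

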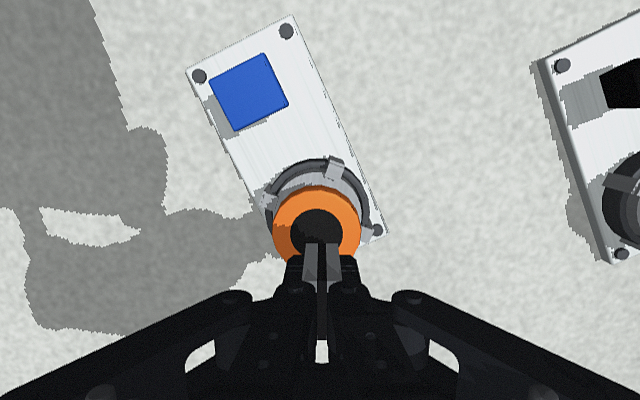

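The right pad is centred under the fingers at about (316,225), with its tag at (248,92), well clear of them.

```bash
python3 -m handwheel '[[0,0,0,0,0,-0.05,255],[0,0,0,0,0,-0.07,255],[0,0,0,0,0,-0.077,255],[0,0,0,0,0,-0.077,255],[0,0,0,0,0,-0.081,255],[0,0,0,0,0,-0.084,255],[0,0,0,0,0,-0.087,255],[0,0,0,0,0,-0.087,255]]'
```

```text
time_s: 9.0
tcp_pos: [0.496, -0.2244, 0.0688]
tcp_rot: [0.17, 0.985, -0.0, 0.001]
ft_force: [0.0, 1.1, 2.0]
finger_gap: -0.0001
finger_force: 1.3
```

```bash
python3 -m handwheel '[[0,0,0,0,0,-0.003,255],[0,0,0,0,0,-0.006,255],[0,0,0,0,0,-0.009,255],[0,0,0,0,0,-0.012,255],[0,0,0,0,0,-0.012,255],[0,0,0,0,0,-0.012,255]]'; python3 - <<'E'
from h import *
z=[]
for i in range(6):
    f=grab_frame("wrist");o=observe();z.append(o["ft_force"][2])
print(np.mean(z),o["tcp_pos"])
E
```

```text
time_s: 9.6
tcp_pos: [0.496, -0.2244, 0.0623]
tcp_rot: [0.17, 0.986, -0.0, 0.001]
ft_force: [-0.9, 1.2, 10.4]
finger_gap: -0.0001
finger_force: 5.0
9.669257910668646 [ 0.49598027 -0.22441335  0.06236878]
```

The right pad is stiffest, already near 10 N at 7.6 mm. I'll finish its centimetre, then go to the middle tag, since the middle pad is softest.

```bash
python3 -m handwheel '[[0,0,0,0,0,-0.002,255],[0,0,0,0,0,-0.004,255],[0,0,0,0,0,-0.004,255],[0,0,0,0,0,-0.004,255]]'; python3 -m handwheel '[[0,0,0,0,0,0.06,255],[0,0,0,0,0,0.1,255],[0,0,0,-0.02,0.36,0.1,255],[0,0,0,-0.02,0.36,0.1,255],[0,0,0,-0.02,0.36,0.1,255],[0,0,0,-0.02,0.36,0.1,255],[0,0,0,-0.02,0.36,0.1,255],[0,0,0,-0.02,0.36,0.1,255]]'; python3 - <<'E'
from h import *
for i in range(5): f=grab_frame("wrist")
print(observe()["tcp_pos"])
for b in blobs(f,*BL,300,.062): print("tag",*b)
for n in("top","side"):
  for b in blobs(grab_frame(n),*BL,40,.062): print(n,*b)
cv2.imwrite("pics/w4.png",f["color"][:,:,::-1])
E
```

```text
time_s: 10.3
tcp_pos: [0.496, -0.2244, 0.0603]
tcp_rot: [0.17, 0.986, -0.0, 0.001]
ft_force: [-3.1, 2.6, 12.0]
finger_gap: 0.0003
finger_force: 6.1
time_s: 11.1
tcp_pos: [0.4821, -0.0058, 0.1179]
tcp_rot: [0.168, 0.986, 0.0, -0.001]
ft_force: [0.8, 0.1, 0.3]
finger_gap: -0.0002
finger_force: 0.0
[ 0.48335019 -0.00919611  0.11833392]
tag 322 223 2504.5 [ 0.4852 -0.0069  0.062 ]
top 216 301 140.5 [0.259  0.2596 0.062 ]
top 412 242 116.5 [ 0.4124 -0.2353  0.062 ]
top 237 213 116.5 [0.4797 0.2217 0.062 ]
top 125 100 993.5 [0.7889 0.546  0.062 ]
top 453 81 343.5 [ 0.8688 -0.3652  0.062 ]
side 488 321 406.5 [0.2575 0.2631 0.062 ]
side 339 296 334.5 [0.4792 0.2248 0.062 ]
side 336 195 159.0 [ 0.4838 -0.0058  0.062 ]
side 366 132 79.5 [ 0.412  -0.2316  0.062 ]
side 190 118 361.0 [ 0.865  -0.2905  0.062 ]
```

View pics/w4.png

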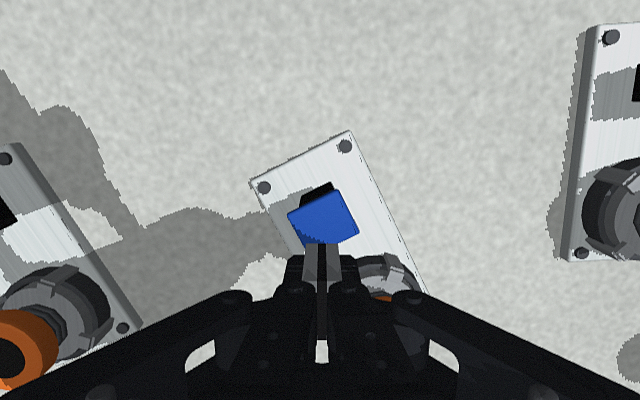

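The middle tag is at (323,217), directly in line under the fingertips. I'll press it.

```bash
python3 -m handwheel '[[0,0,0,0.001,0.002,-0.05,255],[0,0,0,0.001,0.002,-0.075,255],[0,0,0,0.001,0.002,-0.084,255],[0,0,0,0.001,0.002,-0.087,255],[0,0,0,0.001,0.002,-0.092,255],[0,0,0,0.001,0.002,-0.098,255],[0,0,0,0.001,0.002,-0.104,255],[0,0,0,0.001,0.002,-0.104,255]]'; python3 -m handwheel '[[0,0,0,0,0,-0.005,255],[0,0,0,0,0,-0.01,255],[0,0,0,0,0,-0.015,255],[0,0,0,0,0,-0.015,255],[0,0,0,0,0,-0.015,255]]'
```

```text
time_s: 12.25
tcp_pos: [0.4844, -0.007, 0.0563]
tcp_rot: [0.17, 0.986, 0.0, 0.001]
ft_force: [0.3, -0.9, 0.7]
finger_gap: -0.0001
finger_force: 0.5
time_s: 12.75
tcp_pos: [0.4834, -0.0067, 0.0467]
tcp_rot: [0.17, 0.986, 0.0, -0.001]
ft_force: [0.6, -0.3, 0.2]
finger_gap: 0.0003
finger_force: 0.2
```

```bash
python3 -m handwheel '[[0,0,0,0,0,-0.001,255],[0,0,0,0,0,-0.002,255],[0,0,0,0,0,-0.003,255],[0,0,0,0,0,-0.003,255]]';python3 -m handwheel '[[0,0,0,0,0,-0.001,255],[0,0,0,0,0,-0.002,255],[0,0,0,0,0,-0.002,255]]'
```

```text
time_s: 13.15
tcp_pos: [0.4834, -0.0067, 0.046]
tcp_rot: [0.17, 0.986, 0.0, -0.001]
ft_force: [-2.4, 0.8, 8.5]
finger_gap: -0.0001
finger_force: 4.4
time_s: 13.45
tcp_pos: [0.4835, -0.0067, 0.0459]
tcp_rot: [0.17, 0.986, -0.0, -0.001]
ft_force: [-5.6, 1.0, 17.0]
finger_gap: -0.0003
finger_force: 8.7
```

Firm stop at 46 mm, so the tag is fully down. I'll lift clear and check.

```bash
python3 -m handwheel '[[0,0,0,0,0,0.04,255],[0,0,0,0,0,0.1,255],[0,0,0,0,0,0.18,255],[0,0,0,-0.1,0,0.26,255],[0,0,0,-0.15,0,0.28,255],[0,0,0,-0.15,0,0.28,255],[0,0,0,-0.15,0,0.28,255],[0,0,0,-0.15,0,0.28,255]]'; python3 - <<'E'
from h import *
f=grab_frame("side");cv2.imwrite("pics/s9.png",f["color"][:,:,::-1])
for b in blobs(f,*BL,40,.062): print(*b)
E
```

```text
time_s: 14.25
tcp_pos: [0.3941, -0.0068, 0.2115]
tcp_rot: [0.17, 0.986, 0.0, 0.0]
ft_force: [1.2, 0.5, 1.0]
finger_gap: -0.0
finger_force: 0.0
488 321 406.5 [0.2575 0.2631 0.062 ]
339 296 334.5 [0.4792 0.2248 0.062 ]
336 201 156.5 [0.4841 0.011  0.062 ]
365 132 78.5 [ 0.412  -0.2334  0.062 ]
190 118 361.0 [ 0.865  -0.2905  0.062 ]
```

View pics/s9.png

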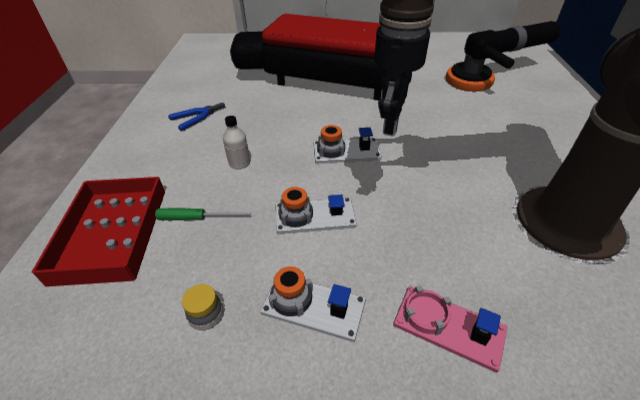

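The middle tag has dropped from row 195 to row 201. The left (339,296) and right (365,132) tags are still up, and the bottle, jar and screwdriver have not moved.

```bash
python3 -c "from cell import *;print(hand_in())"
```

```text
the job is handed in; nothing more can be done
None
```

The middle support's pad was softest (about 3 N, against about 6 N left and 12 N right, at roughly 1 cm), so I pushed its tag fully down, left the other two tags up, and handed the job in at about 14 s; no verdict came back.

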